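Call out the rejected bushing

ROBOT

A 6-joint arm with a two-finger parallel gripper is mounted at the origin on a cart in front of the work surface, level with it; the furniture and walls round the work are solid. World frame = base frame: x ahead of the robot, y to its left, z up, the work surface at z = 0. Lengths are in m, angles in degrees, forces in N, time in s.
With the tool pointing down it reaches from about 0.4 to 0.825 m from the base axis. Payload 7 kg.
Tool frame: the origin (TCP) lies midway between the tips of the shut fingers; the grasp point (between the pads) lies 19 mm behind it; x points along the fingers, y is the direction in which the jaws open and shut, and the axes are right-handed (so a half turn about x gives the same grasp; the last joint's range is limited). The gripper opens to 88 mm and grips with 3 to 60 N. Pads are 19 mm wide; open, the fingers measure 130 mm over their backs; the gripper's body (78 mm by 193 mm) begins 47 mm behind the grasp point.
Start: joints at [80.965, 20.546, 0.682, 0, -70.136, -16.507], TCP at [0.291, 0.609, 0.227] pointing down, gripper open.
Joint ranges: [-176.03, 176.03], [-82.01, 121.73], [-58.28, 71.71], [-173.87, 95.51], [-174.79, -0.11], [-173.66, 173.66]. Speed limits (degrees/s): [136.94, 136.94, 172.46, 180, 180, 180].

INTERFACE

Orientations are given as [roll, pitch, yaw] about the fixed x, y, z axes, in that order (R = Rz(yaw) Ry(pitch) Rx(roll)).
In Python, from plant import * gives the robot as it stands. The module is installed in compiled form; this text tells all that it offers.
- The arm moves only by the shell command python3 -m pendant 'ROWS'. ROWS is JSON, a list of rows, each an object with "claw": the finger opening in mm, from 0 to 87.6; "linear": the shift along the tool's x, y, z in mm, a list of three; "twist": the turn about the tool's x in rad. In form: [{"claw": claw, "linear": [tx, ty, tz], "twist": twist}, ...]. A call has exactly 10 rows; each row shifts and turns the commanded pose from where the row before left it, along the tool's axes as they then stand; what a row does not reach is not made up. A row lasts 1/12 s, in which the tool goes at most 41.7 mm and 7.16 degrees, less where a joint would pass 70% of its speed; a pose out of reach is approached as far as the arm can. A call with a gripper value outside its range is refused whole. The fingers move at their own pace and stop on an object; the grip force is fixed at half the most. Time passes only in rows, so rows that do not move let the fingers close, or fill a call up. It gives the time, the measured TCP pose, the force and the opening at its end, in the units of the state.
- get_obs(): the state, without advancing time (a new reading comes with each control period).
- snapshot(name): name is "scene" or "side" or "wrist"; returns (picture, depth): 384x512x3 uint8, red, green, blue; 384x512 float32, m along the optical axis (not along the pixel's ray), 0 where there is no reading.
- camera_params(name): a dict with "fx", "fy", "cx", "cy" (pixels), "rvec" (rotation vector, rad) and "tvec" (3), from world to camera coordinates, as OpenCV has them. Camera axes: x right, y down, z forward; pixel columns grow to the right and rows downward; lengths in m; the calibration is good to about 2 mm. A picture is of the moment at which its call begins: read the wrist's pose just before it. camera_params takes no time and is no camera call; for the wrist camera it gives the pose at the moment of the call.
- close_job(): hands the job in, once; it reports no verdict.
Trained networks look in the newest picture that a camera, given by its name, has taken for a name from the list of things; names that differ only in an ending like _2 or _b are one class to them, and where a whole thing is asked for, a point or a joint stands for the part that bears it (a point fixed in the world has none). Each returns a list of dicts, best first, with "confidence" (0 to 1); they miss things now and then, are a little off and sometimes report something else, mostly with a low value. They report only what shows in the picture. A call takes as long as a camera call. They do not tell look-alikes from the thing itself.
- boxes_of(camera, target): "xy" ([column, row] in pixels, amid what is visible of it).
The state is a dict: "clock": time; "joint_pos": joint angles; "qvel": joint speeds; "tau": joint torques, N m; "tool_pos": TCP position; "orientation": TCP orientation; "force": force on the tool from outside, world axes, zero at the start; "moment": the same for the moment, N m; "opening": finger opening in m.
Only numpy, scipy, OpenCV 4.12 (cv2) and the standard library are available. Lean on these libraries where they do the work, as an engineer would, in place of code of your own. Each camera call takes 0.05 s, during which the arm holds its last target. There are 200 camera calls.

TASK

Report a rejected part at the inspection bench: point straight down at the bushing that lies on its side in the row of three across the middle of the work area, holding the fingertips over its middle about 3 cm above it for two seconds, then point in the same way at the middle of the steel ring gauge that it failed, near the front of the bench. Then log the call by pushing the red toggle lever on the grey call box right over, away from you, and draw back. Only point: never touch or move the bushings, the gauge, the roll of tape or the micrometer, and do not point at any other bushing or at the tape on the way.

Things in the scene. Friction and masses are not known exactly. Their poses are not given: they have to be found in the camera images.
- reject_center (a point): Centre of the rejected bushing, the only one lying on its side in a row of three bushings: a plain pale grey steel tube, 52 mm diameter, 75 mm long, its axis level along this point's y; its centre is 26 mm and its top 52 mm above the bench.
- good_a_center (a point): Centre of a good bushing standing on end: the same grey tube, 52 mm diameter, 75 mm tall; centre 37.5 mm above the bench.
- good_b_center (a point): Centre of the other good bushing standing on end, same size.
- ring_gauge_center (a point): Centre (middle of the hole, half-way up) of the ring gauge: a flat pale grey steel ring (hole about half its width) with a black band round its rim, 87 mm diameter, 18 mm thick, lying flat on the bench; its top is 18 mm above the bench.
- tape_roll_center (a point): Centre of a roll of beige masking tape lying flat, 94 mm diameter, 24 mm thick. Thin-walled, with a wide hole. Not the gauge.
- call_box: Low grey call box, 130 x 110 x 40 mm, fixed on the bench at a varying place and yaw, with the toggle lever in the middle of its top. Origin: centre of its underside. Its x axis points away from the robot (turned by its yaw), y to the left, z up.
- call_lever (a joint): Angle of the red toggle lever on the call box: about 0 = leaning towards the robot (along -x of the box, 0.5 rad off upright), 1.0 rad = fully over, leaning as far away (along +x of the box). It turns about the box's y axis, needs only about 1 N at the tip and stays where it is left.
- call_lever_tip (a point): Centre of the rounded end of the toggle lever (moves with it), 70 mm from its pivot; the pivot is 62 mm above the bench, over the middle of the box. The end is a red ball of 26 mm diameter on a steel stem of 10 mm diameter; its centre stands about 123 mm above the bench at both ends of the swing and 132 mm when upright.
- reject: The rejected bushing itself; origin: midpoint of its underside, on the bench.
- good_a: A good standing bushing; origin: centre of its foot.
- good_b: The other good standing bushing; origin: centre of its foot.
- ring_gauge: The ring gauge; origin: centre of its underside.
- tape_roll: The tape roll; origin: centre of its underside.
- micrometer: Micrometer lying flat, 49 x 131 x 19 mm, long side along its y. Origin: centre of its underside. Leave alone.
Things that resemble listed ones, but are neither listed nor needed, are in the scene too. Leave any yellow look-alike of the ring_gauge alone.

How it is judged (in metres and radians):
On the way, in this order (a step that is already met when the one before it is completed fails the run):
1. the tool points down at the middle of the lying bushing from just above and dwells there (horizontal distance between the grasp point and reject_center below 0.025 m and height (world z) of the grasp point between 0.07 and 0.142 m), for 1.5 s.
2. then it points in the same way at the middle of the ring gauge and dwells there (horizontal distance between the grasp point and ring_gauge_center below 0.025 m and height (world z) of the grasp point between 0.036 and 0.108 m), for 1.5 s.
3. then the lever is pushed right over (value of joint call_lever above 0.85 rad), for 0.1 s.
At the end, for the whole second after the job is handed in: The lever stands right over, away from the robot (over 0.85 of its 1.0 rad) and at rest, and the bushings, ring gauge, tape roll and micrometer lie within 6 mm of where they were (value of joint call_lever above 0.85 rad and velocity of joint call_lever below 0.05 rad/s and distance of each of reject_center, good_a_center, good_b_center, ring_gauge_center, tape_roll_center, micrometer from where it was at the start of the episode below 0.006 m); the robot touches nothing.
It fails at once if the robot touches a part or tool that should only be pointed at or left alone (contact force between any of the fingers, the arm and reject above 0.5 N or contact force between any of the fingers, the arm and good_a above 0.5 N or contact force between any of the fingers, the arm and good_b above 0.5 N or contact force between any of the fingers, the arm and ring_gauge above 0.5 N or contact force between any of the fingers, the arm and tape_roll above 0.5 N or contact force between any of the fingers, the arm and micrometer above 0.5 N).
It fails at once if a part or tool is moved by more than 10 mm (distance of any of reject_center, good_a_center, good_b_center, ring_gauge_center, tape_roll_center, micrometer from where it was at the start of the episode above 0.01 m).
It fails at once if the tool points at a good bushing or at the tape roll (grasp point within 22 mm of its axis and less than 65 mm above its top) ((horizontal distance between the grasp point and good_a_center below 0.022 m and height (world z) of the grasp point between 0 and 0.14 m) or (horizontal distance between the grasp point and good_b_center below 0.022 m and height (world z) of the grasp point between 0 and 0.14 m) or (horizontal distance between the grasp point and tape_roll_center below 0.022 m and height (world z) of the grasp point between 0 and 0.089 m)).
It also fails if it takes over 51 s, if anything falls off the work surface, if the arm or the gripper's body presses on something with over 40 N, if the wrist force passes 120 N, or if a joint passes its speed limit or range.

## Working session

There is one attempt and no reset: what is moved stays moved. The work goes in short steps, Python scripts to look and compute and a shell command to move; the robot and the scene stay as the last step left them, time stands still between calls to the robot, and variables do not carry over. Pictures are saved under pics/ and viewed, about 8 in all and at most 12, crops included, and the job is handed in when it is done.

```bash
mkdir -p pics
cat > h.py <<'E'
from plant import *
import numpy as np, cv2
def world(cam,uv,depth=None,z=None,p=None):
    p=p or camera_params(cam); R=cv2.Rodrigues(np.array(p["rvec"],float))[0]; t=np.array(p["tvec"],float).ravel()
    r=np.array([(uv[0]-p["cx"])/p["fx"],(uv[1]-p["cy"])/p["fy"],1.])
    o=-R.T@t; d=R.T@r
    s=depth if z is None else (z-o[2])/d[2]
    return o+s*d
E
python3 - <<'E'
from h import *
for c in ["scene","side"]:
    im,d=snapshot(c); cv2.imwrite(f"pics/{c}.png",cv2.resize(im[:,:,::-1],(800,600))); np.save(c+".npy",d)
    for n in ["reject","good_a","ring_gauge","tape_roll","micrometer","call_box","call_lever_tip"]:
        for b in boxes_of(c,n)[:5]:
            u,v=b["xy"]; dd=d[int(v),int(u)]
            print(c,n,round(b["confidence"],2),np.round([u,v]),np.round(world(c,(u,v),dd),3))
o=get_obs();print(o["clock"],o["tool_pos"],o["orientation"],o["opening"])
E
```

```text
scene reject 0.59 [321. 233.] [ 0.557 -0.199  0.04 ]
scene good_a 0.83 [226. 186.] [0.557 0.089 0.057]
scene good_a 0.6 [272. 200.] [ 0.576 -0.045  0.059]
scene ring_gauge 0.64 [302. 281.] [ 0.433 -0.218 -0.003]
scene ring_gauge 0.61 [200. 228.] [ 0.435  0.089 -0.001]
scene tape_roll 0.75 [237. 255.] [ 0.395 -0.058  0.025]
scene call_box 0.88 [161. 195.] [0.444 0.224 0.042]
scene call_lever_tip 0.22 [223. 182.] [0.55  0.094 0.074]
side reject 0.65 [286. 244.] [ 0.581 -0.215  0.048]
side good_a 0.66 [272. 167.] [0.562 0.086 0.059]
side good_a 0.58 [284. 196.] [ 0.588 -0.051  0.061]
side ring_gauge 0.89 [226. 251.] [ 0.433 -0.197  0.001]
side ring_gauge 0.61 [230. 175.] [0.432 0.116 0.005]
side tape_roll 0.69 [228. 201.] [ 0.43  -0.007  0.001]
side micrometer 0.81 [274. 302.] [ 0.548 -0.341 -0.004]
side call_box 0.87 [243. 147.] [0.474 0.222 0.041]
side call_lever_tip 0.42 [236. 128.] [0.444 0.423 0.   ]
0.8 [0.29105359 0.60901364 0.22658922] [-51.9728634   89.99753434 102.48575245] 0.0876872387377272
```

View pics/scene.png

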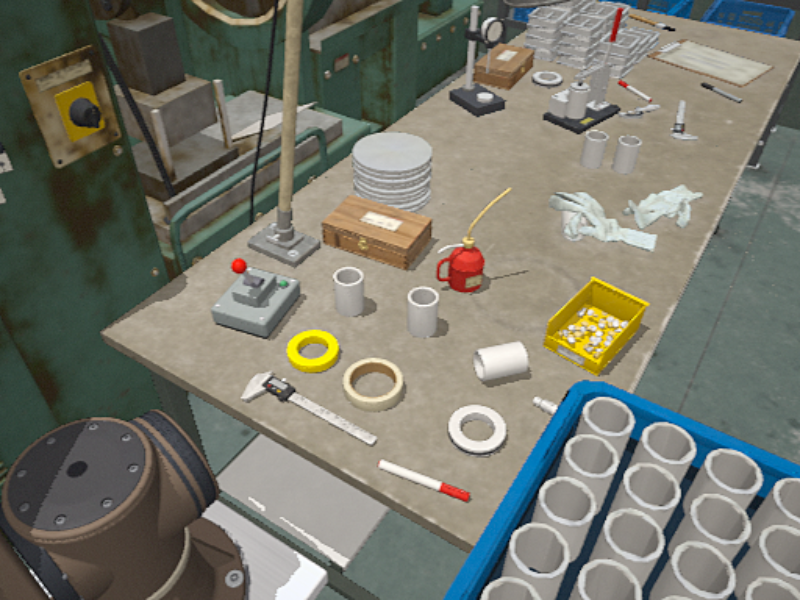

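View pics/side.png

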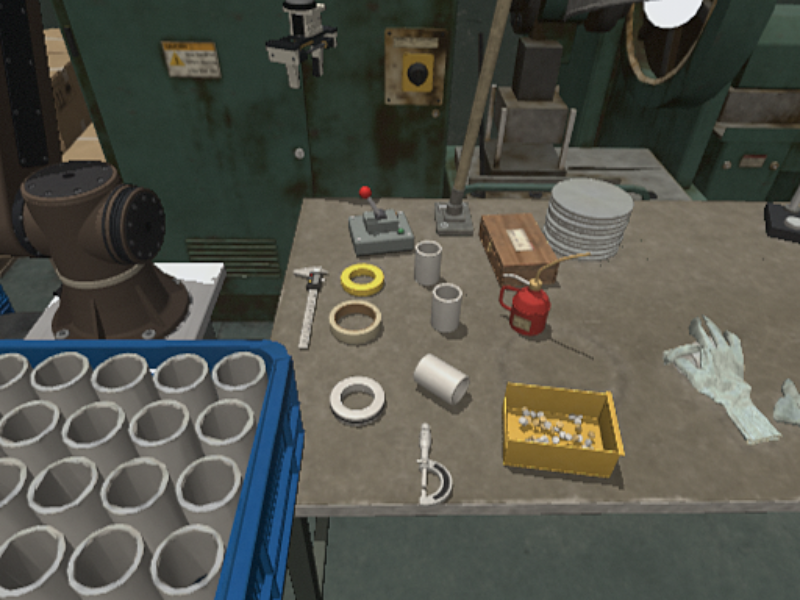

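The lying bushing is at about (500,361) in the scene picture. The white ring gauge is at (477,428), with the yellow look-alike at (313,350) and the tape at (373,384). The call box is at (256,298) with its ball at (239,266). A leaning lamp pole stands just behind the box. Next I measure the parts and obstacles.

Run:
```python
from h import *
P=[];C=[]
for c in ["scene","side"]:
    p=camera_params(c);d=np.load(c+".npy").astype(float);im=cv2.resize(cv2.imread(f"pics/{c}.png"),(512,384))
    R=cv2.Rodrigues(np.array(p["rvec"],float))[0];t=np.array(p["tvec"],float).ravel()
    v,u=np.nonzero(d>0);s=d[v,u]
    X=np.c_[(u-p["cx"])/p["fx"]*s,(v-p["cy"])/p["fy"]*s,s]
    W=(X-t)@R; P.append(W);C.append(im[v,u])
    print(c,"cam",np.round(-R.T@t,2))
for i,n in enumerate(["scene","side"]):
    W=P[i];c=C[i].astype(int)
    def sel(x,y,r,z0,z1): 
        return W[(np.hypot(W[:,0]-x,W[:,1]-y)<r)&(W[:,2]>z0)&(W[:,2]<z1)]
    for nm,x,y,r,z0,z1 in [("reject",.57,-.2,.07,.012,.07),("rejtop",.57,-.2,.07,.045,.07),("ring",.433,-.21,.07,.011,.03),("gA",.56,.08,.06,.065,.09),("gB",.59,-.05,.06,.065,.09),("tape",.42,-.03,.07,.018,.04),("micro",.55,-.34,.09,.008,.04),("box",.46,.22,.1,.034,.046)]:
        q=sel(x,y,r,z0,z1)
        if len(q)>5:
            (cx,cy),wh,a=cv2.minAreaRect(q[:,:2].astype(np.float32)); print(n,nm,len(q),np.round([cx,cy],3),np.round(wh,3),round(a,1),"zmax",round(np.percentile(q[:,2],98),3))
    red=(c[:,2]>150)&(c[:,1]<70)&(c[:,0]<70)&(np.hypot(W[:,0]-.43,W[:,1]-.22)<.15)
    print("ball",red.sum(),np.round(np.median(W[red],0),3))
    for z in np.arange(.1,.9,.1):
        q=W[(abs(W[:,2]-z)<.03)&(W[:,0]>.25)&(W[:,0]<1)&(abs(W[:,1])<.6)]
        if len(q):print("z",round(z,1),len(q),np.round(np.percentile(q[:,:2],[2,98],axis=0),2).tolist())
    lean=W[(W[:,2]>.1)&(W[:,0]>.5)&(W[:,0]<.8)&(W[:,1]>.1)&(W[:,1]<.4)]
    for z in np.arange(.1,1,.1):
        q=lean[abs(lean[:,2]-z)<.02]
        if len(q):print(" pole",round(z,1),np.round(np.median(q[:,:2],0),3),q[:,:2].std(0).round(3))
```

```text
scene cam [-0.15 -0.45  0.81]
side cam [ 0.49 -0.78  0.68]
scene reject 625 [ 0.575 -0.189] [0.053 0.077] 48.7 zmax 0.053
scene rejtop 302 [ 0.574 -0.188] [0.038 0.075] 51.7 zmax 0.054
scene ring 617 [ 0.442 -0.217] [0.085 0.086] 70.4 zmax 0.02
scene gA 147 [0.569 0.11 ] [0.055 0.049] 35.4 zmax 0.077
scene gB 157 [ 0.595 -0.028] [0.052 0.05 ] 9.6 zmax 0.076
scene tape 418 [ 0.43  -0.036] [0.092 0.094] 77.7 zmax 0.026
scene micro 80 [ 0.544 -0.284] [0.037 0.017] 85.1 zmax 0.017
scene box 766 [0.474 0.244] [0.134 0.11 ] 11.4 zmax 0.045
ball 57 [0.439 0.233 0.131]
z 0.1 2282 [[0.45, -0.05], [0.99, 0.33]]
z 0.2 2503 [[0.25, -0.59], [0.66, 0.31]]
z 0.3 3843 [[0.26, -0.58], [0.67, 0.51]]
z 0.4 303 [[0.67, 0.27], [0.69, 0.34]]
z 0.5 54 [[0.68, -0.09], [0.72, 0.28]]
 pole 0.1 [0.64  0.309] [0.006 0.014]
 pole 0.2 [0.653 0.302] [0.006 0.031]
 pole 0.3 [0.665 0.292] [0.006 0.026]
 pole 0.4 [0.675 0.283] [0.007 0.023]
side reject 650 [ 0.558 -0.208] [0.102 0.076] 49.2 zmax 0.054
side rejtop 350 [ 0.575 -0.19 ] [0.041 0.075] 49.8 zmax 0.054
side ring 578 [ 0.442 -0.219] [0.085 0.085] 60.4 zmax 0.021
side gA 126 [0.57  0.108] [0.052 0.049] 87.1 zmax 0.077
side gB 149 [ 0.595 -0.03 ] [0.053 0.05 ] 87.1 zmax 0.078
side tape 329 [ 0.431 -0.039] [0.091 0.093] 4.6 zmax 0.027
side micro 495 [ 0.554 -0.331] [0.045 0.132] 1.2 zmax 0.017
side box 456 [0.473 0.244] [0.129 0.114] 11.0 zmax 0.045
ball 23 [0.442 0.232 0.134]
z 0.1 2767 [[0.38, -0.54], [0.99, 0.32]]
z 0.2 2646 [[0.26, -0.58], [0.67, 0.3]]
z 0.3 6288 [[0.26, -0.6], [0.66, 0.53]]
z 0.4 383 [[0.26, 0.27], [0.69, 0.6]]
z 0.5 40 [[0.68, 0.26], [0.7, 0.28]]
z 0.6 56 [[0.69, -0.23], [0.72, -0.2]]
 pole 0.1 [0.648 0.305] [0.007 0.004]
 pole 0.2 [0.658 0.296] [0.007 0.013]
 pole 0.3 [0.668 0.286] [0.007 0.004]
 pole 0.4 [0.679 0.276] [0.007 0.004]
```

Run:
```python
from h import *
from scipy.spatial.transform import Rotation as Ro
o=get_obs();print(np.round(Ro.from_euler("xyz",o["orientation"],degrees=True).as_matrix(),3))
for c in ["scene","side"]:
    p=camera_params(c);d=np.load(c+".npy").astype(float)
    R=cv2.Rodrigues(np.array(p["rvec"],float))[0];t=np.array(p["tvec"],float).ravel()
    v,u=np.nonzero(d>0);s=d[v,u]
    W=(np.c_[(u-p["cx"])/p["fx"]*s,(v-p["cy"])/p["fy"]*s,s]-t)@R
    m=(W[:,2]>.15)&(W[:,0]>.1)&(W[:,0]<1.1)&(abs(W[:,1])<.7)
    k=np.c_[np.floor(W[m]/.1)].astype(int)
    a,n=np.unique(k,axis=0,return_counts=True)
    print(c,[(*(x/10).tolist(),int(q)) for x,q in zip(a,n) if q>3])
```

```text
[[-0.    -0.431 -0.902]
 [ 0.    -0.902  0.431]
 [-1.    -0.     0.   ]]
scene [(0.1, -0.6, 0.2, 96), (0.1, -0.5, 0.1, 142), (0.1, -0.5, 0.2, 1863), (0.1, -0.4, 0.1, 135), (0.1, -0.4, 0.2, 2220), (0.1, 0.0, 0.2, 11), (0.2, -0.7, 0.2, 29), (0.2, -0.6, 0.1, 63), (0.2, -0.6, 0.2, 3478), (0.2, -0.5, 0.1, 633), (0.2, -0.5, 0.2, 3357), (0.2, -0.4, 0.1, 174), (0.2, -0.4, 0.2, 1683), (0.2, 0.5, 0.2, 45), (0.2, 0.5, 0.3, 62), (0.3, -0.6, 0.1, 144), (0.3, -0.6, 0.2, 3565), (0.3, -0.5, 0.1, 396), (0.3, -0.5, 0.2, 3142), (0.3, -0.4, 0.1, 99), (0.3, -0.4, 0.2, 1401), (0.6, -0.2, 0.5, 110), (0.6, -0.1, 0.5, 27), (0.6, 0.2, 0.1, 50), (0.6, 0.2, 0.2, 227), (0.6, 0.2, 0.3, 349), (0.6, 0.2, 0.4, 316), (0.6, 0.3, 0.1, 113), (0.6, 0.3, 0.2, 160), (0.6, 0.3, 0.3, 105), (0.6, 0.3, 0.4, 69), (0.7, -0.1, 0.1, 42), (0.7, -0.1, 0.5, 24), (0.8, -0.1, 0.1, 12)]
side [(0.1, -0.6, 0.2, 1007), (0.1, -0.5, 0.2, 2685), (0.1, -0.4, 0.2, 1471), (0.1, -0.1, 0.1, 104), (0.1, -0.1, 0.2, 127), (0.1, 0.0, 0.1, 113), (0.1, 0.0, 0.2, 157), (0.2, -0.7, 0.2, 734), (0.2, -0.6, 0.2, 6586), (0.2, -0.5, 0.2, 3768), (0.2, -0.4, 0.2, 1769), (0.2, 0.5, 0.2, 145), (0.2, 0.5, 0.3, 477), (0.2, 0.5, 0.4, 48), (0.2, 0.6, 0.3, 78), (0.3, -0.7, 0.2, 761), (0.3, -0.6, 0.1, 539), (0.3, -0.6, 0.2, 5785), (0.3, -0.5, 0.1, 460), (0.3, -0.5, 0.2, 3349), (0.3, -0.4, 0.1, 154), (0.3, -0.4, 0.2, 1356), (0.3, 0.5, 0.3, 140), (0.3, 0.5, 0.4, 27), (0.3, 0.6, 0.2, 132), (0.3, 0.6, 0.3, 302), (0.3, 0.6, 0.4, 6), (0.6, -0.3, 0.5, 29), (0.6, -0.2, 0.5, 192), (0.6, 0.2, 0.1, 68), (0.6, 0.2, 0.2, 221), (0.6, 0.2, 0.3, 290), (0.6, 0.2, 0.4, 280), (0.6, 0.3, 0.1, 36), (0.6, 0.3, 0.2, 9), (0.7, -0.3, 0.5, 39), (0.7, -0.2, 0.5, 457), (0.7, -0.1, 0.1, 42), (0.8, -0.2, 0.5, 32), (0.8, -0.1, 0.1, 12)]
```

```bash
python3 - <<'E'
from h import *
for c in ["scene","side"]:
    p=camera_params(c);d=np.load(c+".npy").astype(float)
    R=cv2.Rodrigues(np.array(p["rvec"],float))[0];t=np.array(p["tvec"],float).ravel()
    v,u=np.nonzero(d>0);s=d[v,u]
    W=(np.c_[(u-p["cx"])/p["fx"]*s,(v-p["cy"])/p["fy"]*s,s]-t)@R
    m=(W[:,2]>.1)&(W[:,0]>.1)&(W[:,0]<.6)&(W[:,1]<-.2)&(W[:,1]>-.7)&(W[:,2]<.4)
    q=W[m];print(c,"crate max x,y,z",np.round(np.percentile(q,99.7,axis=0),3))
    q=W[(W[:,2]>.4)&(W[:,0]>.55)&(W[:,0]<.9)&(W[:,1]<0)&(W[:,1]>-.4)]
    print("lamp",np.round(np.percentile(q,[1,99],axis=0),3).tolist())
E
python3 -m pendant '[{"claw":0,"linear":[-4,0,0],"twist":-0.106},{"claw":0,"linear":[-4,0,0],"twist":-0.106},{"claw":0,"linear":[-4,0,0],"twist":-0.106},{"claw":0,"linear":[-4,0,0],"twist":-0.106},{"claw":0,"linear":[-4,0,0],"twist":-0.106},{"claw":0,"linear":[-4,0,0],"twist":-0.106},{"claw":0,"linear":[0,0,0],"twist":0},{"claw":0,"linear":[0,0,0],"twist":0},{"claw":0,"linear":[0,0,0],"twist":0},{"claw":0,"linear":[0,0,0],"twist":0}]'
```

```text
scene crate max x,y,z [ 0.387 -0.35   0.276]
lamp [[0.676, -0.164, 0.521], [0.722, -0.062, 0.552]]
side crate max x,y,z [ 0.388 -0.352  0.277]
lamp [[0.678, -0.222, 0.54], [0.805, -0.13, 0.576]]
clock: 1.63
tool_pos: [0.291, 0.6088, 0.2502]
orientation: [57.8, 90.0, -111.4]
force: [0.3, 0.3, -0.4]
opening: 0.0265
```

```bash
python3 -m pendant '[{"claw":0,"linear":[0,30,-3],"twist":0},{"claw":0,"linear":[0,30,-3],"twist":0},{"claw":0,"linear":[0,30,-3],"twist":0},{"claw":0,"linear":[0,30,-3],"twist":0},{"claw":0,"linear":[0,30,-3],"twist":0},{"claw":0,"linear":[0,30,-3],"twist":0},{"claw":0,"linear":[0,30,-3],"twist":0},{"claw":0,"linear":[0,30,-3],"twist":0},{"claw":0,"linear":[0,30,-3],"twist":0},{"claw":0,"linear":[0,30,-3],"twist":0}]'
python3 -m pendant '[{"claw":0,"linear":[0,30,-1],"twist":0},{"claw":0,"linear":[0,30,-1],"twist":0},{"claw":0,"linear":[0,30,-1],"twist":0},{"claw":0,"linear":[0,30,-1],"twist":0},{"claw":0,"linear":[0,30,-1],"twist":0},{"claw":0,"linear":[0,30,-1],"twist":0},{"claw":0,"linear":[0,30,-1],"twist":0},{"claw":0,"linear":[0,30,-1],"twist":0},{"claw":0,"linear":[0,30,-1],"twist":0},{"claw":0,"linear":[0,30,-1],"twist":0}]'
```

```text
clock: 2.47
tool_pos: [0.3773, 0.3185, 0.2505]
orientation: [-148.1, 90.0, 42.7]
force: [0.7, -0.3, -0.3]
opening: 0.0004
clock: 3.3
tool_pos: [0.4437, 0.0259, 0.2507]
orientation: [-162.0, 90.0, 28.8]
force: [1.4, 0.8, -0.3]
opening: 0.0002
```

```bash
python3 -m pendant '[{"claw":0,"linear":[0,26,-1],"twist":0},{"claw":0,"linear":[0,26,-1],"twist":0},{"claw":0,"linear":[0,26,-1],"twist":0},{"claw":0,"linear":[0,26,-1],"twist":0},{"claw":0,"linear":[0,26,-1],"twist":0},{"claw":0,"linear":[0,26,-1],"twist":0},{"claw":0,"linear":[0,26,-1],"twist":0},{"claw":0,"linear":[0,26,-1],"twist":0},{"claw":0,"linear":[0,0,0],"twist":0},{"claw":0,"linear":[0,0,0],"twist":0}]'
cat > fit.py <<'E'
from h import *
import sys
p=camera_params("wrist"); im,d=snapshot("wrist"); d=d.astype(float)
big=cv2.resize(im[:,:,::-1],(800,600)).copy()
R=cv2.Rodrigues(np.array(p["rvec"],float))[0];t=np.array(p["tvec"],float).ravel()
v,u=np.nonzero(d>0);s=d[v,u]
W=(np.c_[(u-p["cx"])/p["fx"]*s,(v-p["cy"])/p["fy"]*s,s]-t)@R
for nm,x,y,r,z0,z1 in [("reject",.575,-.189,.06,.045,.07),("ring",.442,-.218,.06,.011,.03)]:
    q=W[(np.hypot(W[:,0]-x,W[:,1]-y)<r)&(W[:,2]>z0)&(W[:,2]<z1)]
    if len(q)>5:
        a=cv2.minAreaRect(q[:,:2].astype(np.float32)); print(nm,len(q),np.round(a[0],3),np.round(a[1],3))
cv2.imwrite(f"pics/{sys.argv[1]}.png",big); print(get_obs()["tool_pos"])
E
python3 fit.py w1
```

```text
clock: 4.13
tool_pos: [0.4907, -0.1764, 0.2499]
orientation: [-14.4, 89.9, 176.3]
force: [0.8, 0.4, -0.2]
opening: 0.0004
reject 2299 [ 0.577 -0.191] [0.037 0.075]
ring 2051 [ 0.446 -0.219] [0.081 0.086]
[ 0.49061432 -0.17567717  0.25010552]
```

View pics/w1.png

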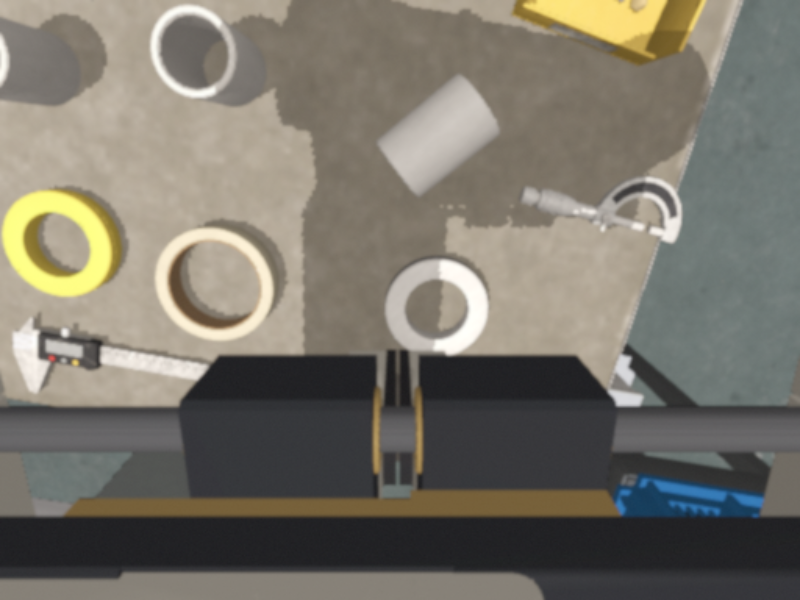

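The wrist view shows the lying bushing at (440,135), the gauge at (437,305), the tape at (215,283) and the yellow ring at (60,243). The fits agree with the first estimates to about 4 mm, so I'm moving to the bushing.

```bash
python3 -m pendant '[{"claw":0,"linear":[28,0,0],"twist":0},{"claw":0,"linear":[28,0,0],"twist":0},{"claw":0,"linear":[28,0,0],"twist":0},{"claw":0,"linear":[28,0,0],"twist":0},{"claw":0,"linear":[28,0,0],"twist":0},{"claw":0,"linear":[5,6,-16],"twist":0},{"claw":0,"linear":[5,6,-16],"twist":0},{"claw":0,"linear":[6,6,-16],"twist":0},{"claw":0,"linear":[6,6,-16],"twist":0},{"claw":0,"linear":[6,6,-17],"twist":0}]'
python3 -m pendant '[{"claw":0,"linear":[0,0,0],"twist":0},{"claw":0,"linear":[0,0,0],"twist":0},{"claw":0,"linear":[0,0,0],"twist":0},{"claw":0,"linear":[0,0,0],"twist":0},{"claw":0,"linear":[0,0,0],"twist":0},{"claw":0,"linear":[0,0,0],"twist":0},{"claw":0,"linear":[0,0,0],"twist":0},{"claw":0,"linear":[0,0,0],"twist":0},{"claw":0,"linear":[0,0,0],"twist":0},{"claw":0,"linear":[0,0,0],"twist":0}]'
```

```text
clock: 5.02
tool_pos: [0.5769, -0.1883, 0.0825]
orientation: [-173.5, 90.0, 17.4]
force: [-0.2, 0.5, 0.2]
opening: 0.0003
clock: 5.85
tool_pos: [0.5761, -0.1895, 0.0826]
orientation: [166.4, 90.0, -2.7]
force: [-0.3, 1.3, -0.6]
opening: 0.0005
```

```bash
python3 -m pendant '[{"claw":0,"linear":[0,0,0],"twist":0},{"claw":0,"linear":[0,0,0],"twist":0},{"claw":0,"linear":[0,0,0],"twist":0},{"claw":0,"linear":[0,0,0],"twist":0},{"claw":0,"linear":[0,0,0],"twist":0},{"claw":0,"linear":[0,0,0],"twist":0},{"claw":0,"linear":[0,0,0],"twist":0},{"claw":0,"linear":[0,0,0],"twist":0},{"claw":0,"linear":[0,0,0],"twist":0},{"claw":0,"linear":[0,0,0],"twist":0}]'
python3 -m pendant '[{"claw":0,"linear":[0,0,0],"twist":0},{"claw":0,"linear":[0,0,0],"twist":0},{"claw":0,"linear":[0,0,0],"twist":0},{"claw":0,"linear":[0,0,0],"twist":0},{"claw":0,"linear":[0,0,0],"twist":0},{"claw":0,"linear":[0,0,0],"twist":0},{"claw":0,"linear":[0,0,0],"twist":0},{"claw":0,"linear":[0,0,0],"twist":0},{"claw":0,"linear":[0,0,0],"twist":0},{"claw":0,"linear":[0,0,0],"twist":0}]'; python3 fit.py w2
```

```text
clock: 6.68
tool_pos: [0.5761, -0.1895, 0.0826]
orientation: [5.7, 90.0, -163.4]
force: [0.1, -0.3, 0.0]
opening: 0.0005
clock: 7.52
tool_pos: [0.5761, -0.1895, 0.0825]
orientation: [-7.4, 90.0, -176.5]
force: [0.3, -0.6, -0.2]
opening: 0.0002
reject 3880 [ 0.577 -0.19 ] [0.036 0.074]
ring 161 [ 0.48  -0.209] [0.012 0.016]
[ 0.57616462 -0.1894793   0.08255449]
```

```bash
python3 -m pendant '[{"claw":0,"linear":[-10,0,0],"twist":0},{"claw":0,"linear":[0,0,20],"twist":0},{"claw":0,"linear":[0,0,25],"twist":0},{"claw":0,"linear":[0,1,25],"twist":0},{"claw":0,"linear":[0,1,25],"twist":0},{"claw":0,"linear":[0,1,25],"twist":0},{"claw":0,"linear":[0,0,16],"twist":0},{"claw":0,"linear":[15,0,0],"twist":0},{"claw":0,"linear":[15,0,0],"twist":0},{"claw":0,"linear":[14,0,0],"twist":0}]'
python3 -m pendant '[{"claw":0,"linear":[0,0,0],"twist":0},{"claw":0,"linear":[0,0,0],"twist":0},{"claw":0,"linear":[0,0,0],"twist":0},{"claw":0,"linear":[0,0,0],"twist":0},{"claw":0,"linear":[0,0,0],"twist":0},{"claw":0,"linear":[0,0,0],"twist":0},{"claw":0,"linear":[0,0,0],"twist":0},{"claw":0,"linear":[0,0,0],"twist":0},{"claw":0,"linear":[0,0,0],"twist":0},{"claw":0,"linear":[0,0,0],"twist":0}]'; python3 fit.py w3
```

```text
clock: 8.4
tool_pos: [0.4436, -0.2184, 0.0494]
orientation: [162.8, 89.9, -6.3]
force: [0.1, 0.9, 0.1]
opening: 0.0006
clock: 9.23
tool_pos: [0.4431, -0.2182, 0.0486]
orientation: [34.2, 90.0, -134.9]
force: [-0.2, 0.2, 1.0]
opening: 0.0006
reject 1600 [ 0.546 -0.182] [0.015 0.035]
ring 5145 [ 0.451 -0.214] [0.069 0.082]
[ 0.44314786 -0.21814363  0.04855485]
```

View pics/w3.png

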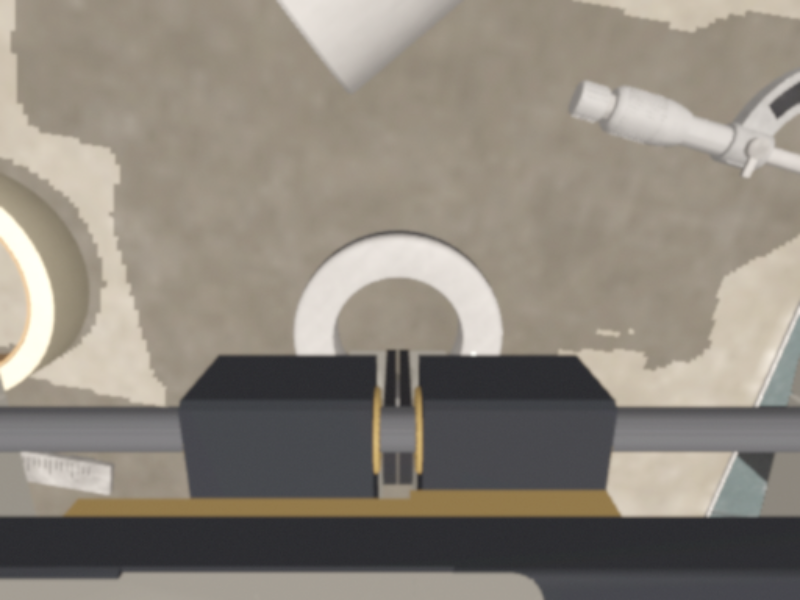

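The fingers are centred over the gauge, and its black rim shows. I'll hold here, then lift and cross to the lever.

```bash
python3 -m pendant '[{"claw":0,"linear":[0,0,0],"twist":0},{"claw":0,"linear":[0,0,0],"twist":0},{"claw":0,"linear":[0,0,0],"twist":0},{"claw":0,"linear":[0,0,0],"twist":0},{"claw":0,"linear":[0,0,0],"twist":0},{"claw":0,"linear":[0,0,0],"twist":0},{"claw":0,"linear":[0,0,0],"twist":0},{"claw":0,"linear":[0,0,0],"twist":0},{"claw":0,"linear":[0,0,0],"twist":0},{"claw":0,"linear":[0,0,0],"twist":0}]'
python3 -m pendant '[{"claw":0,"linear":[0,0,0],"twist":0},{"claw":0,"linear":[0,0,0],"twist":0},{"claw":0,"linear":[0,0,0],"twist":0},{"claw":0,"linear":[0,0,0],"twist":0},{"claw":0,"linear":[-20,0,0],"twist":0},{"claw":0,"linear":[-30,0,0],"twist":0},{"claw":0,"linear":[-30,0,0],"twist":0},{"claw":0,"linear":[-30,0,0],"twist":0},{"claw":0,"linear":[-30,0,0],"twist":0},{"claw":0,"linear":[-30,0,0],"twist":0}]'
python3 -m pendant '[{"claw":0,"linear":[0,-30,-4],"twist":0},{"claw":0,"linear":[0,-30,-4],"twist":0},{"claw":0,"linear":[0,-30,-4],"twist":0},{"claw":0,"linear":[0,-30,-4],"twist":0},{"claw":0,"linear":[0,-30,-4],"twist":0},{"claw":0,"linear":[0,-30,-4],"twist":0},{"claw":0,"linear":[0,-30,-4],"twist":0},{"claw":0,"linear":[0,-30,-4],"twist":0},{"claw":0,"linear":[0,-30,-4],"twist":0},{"claw":0,"linear":[0,-30,-4],"twist":0}]'
```

```text
clock: 10.12
tool_pos: [0.4432, -0.2182, 0.0486]
orientation: [-29.4, 90.0, 161.5]
force: [0.1, -0.0, 0.1]
opening: 0.0005
clock: 10.95
tool_pos: [0.4428, -0.2181, 0.2202]
orientation: [178.7, 90.0, 9.6]
force: [0.5, -0.1, 0.2]
opening: 0.0005
clock: 11.78
tool_pos: [0.4253, 0.0854, 0.2188]
orientation: [-150.4, 90.0, 40.5]
force: [0.9, -0.2, -0.2]
opening: 0.0008
```

```bash
python3 -m pendant '[{"claw":0,"linear":[0,-29,2],"twist":0},{"claw":0,"linear":[0,-29,2],"twist":0},{"claw":0,"linear":[0,-29,2],"twist":0},{"claw":0,"linear":[0,-30,3],"twist":0},{"claw":0,"linear":[0,-30,3],"twist":0},{"claw":0,"linear":[0,0,0],"twist":0},{"claw":0,"linear":[0,0,0],"twist":0},{"claw":0,"linear":[0,0,0],"twist":0},{"claw":0,"linear":[0,0,0],"twist":0},{"claw":0,"linear":[0,0,0],"twist":0}]'
cat > lev.py <<'E'
from h import *
import sys
c=sys.argv[1]; p=camera_params(c); im,d=snapshot(c); d=d.astype(float)
cv2.imwrite(f"pics/{sys.argv[2]}.png",cv2.resize(im[:,:,::-1],(800,600)))
R=cv2.Rodrigues(np.array(p["rvec"],float))[0];t=np.array(p["tvec"],float).ravel()
v,u=np.nonzero(d>0);s=d[v,u]; W=(np.c_[(u-p["cx"])/p["fx"]*s,(v-p["cy"])/p["fy"]*s,s]-t)@R
q=W[(np.hypot(W[:,0]-.474,W[:,1]-.244)<.1)&(W[:,2]>.03)&(W[:,2]<.05)].astype(np.float32)
if len(q)>9: print("box",cv2.minAreaRect(q[:,:2]))
k=im[v,u].astype(int); m=(k[:,0]>120)&(k[:,1]<70)&(k[:,2]<70)&(np.hypot(W[:,0]-.474,W[:,1]-.244)<.12)&(W[:,2]>.09)
if m.sum()>9:
    w=W[m]; x=np.linalg.lstsq(np.c_[2*w,np.ones(len(w))],(w**2).sum(1),rcond=None)[0][:3]
    print("ball n",m.sum(),"median",np.median(w,0).round(3),"spherefit",x.round(3))
print(get_obs()["tool_pos"])
E
python3 lev.py wrist w4; python3 lev.py side s4
```

```text
clock: 12.62
tool_pos: [0.3863, 0.2253, 0.2186]
orientation: [27.9, 90.0, -141.2]
force: [-0.2, 0.2, 0.7]
opening: 0.0002Traceback (most recent call last):
  File "lev.py", line 8, in <module>
    if len(q)>9: print("box",cv2.minAreaRect(q[:,:2]))
                             ~~~~~~~~~~~~~~~^^^^^^^^^
cv2.error: OpenCV(4.12.0) /io/opencv/modules/imgproc/src/convhull.cpp:143: error: (-215:Assertion failed) total >= 0 && (depth == CV_32F || depth == CV_32S) in function 'convexHull'

Traceback (most recent call last):
  File "lev.py", line 8, in <module>
    if len(q)>9: print("box",cv2.minAreaRect(q[:,:2]))
                             ~~~~~~~~~~~~~~~^^^^^^^^^
cv2.error: OpenCV(4.12.0) /io/opencv/modules/imgproc/src/convhull.cpp:143: error: (-215:Assertion failed) total >= 0 && (depth == CV_32F || depth == CV_32S) in function 'convexHull'
```

View pics/w4.png

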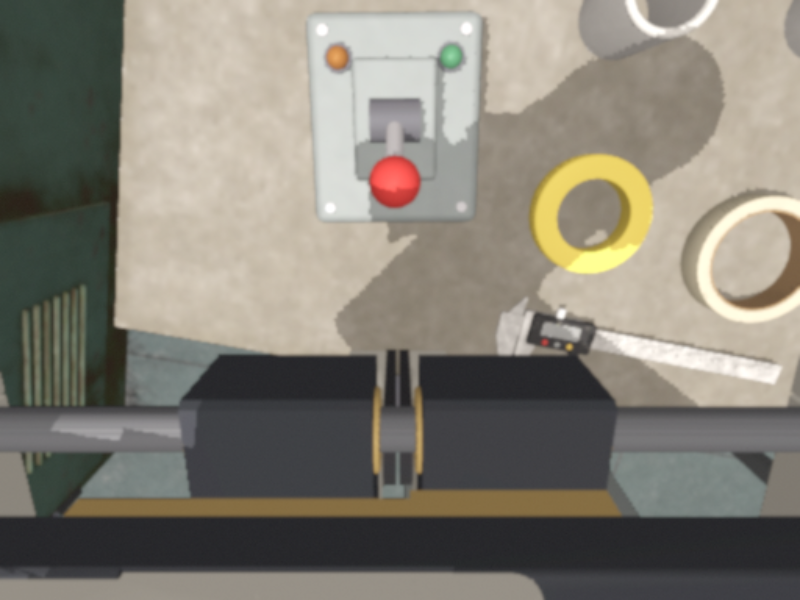

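The ball at (395,182) and the fingers at (398,420) are in line along the box's x axis. I'll go down behind the lever and push.

```bash
python3 -m pendant '[{"claw":0,"linear":[23,0,0],"twist":0},{"claw":0,"linear":[23,0,0],"twist":0},{"claw":0,"linear":[23,0,0],"twist":0},{"claw":0,"linear":[23,0,0],"twist":0},{"claw":0,"linear":[21,0,0],"twist":0},{"claw":0,"linear":[0,0,0],"twist":0},{"claw":0,"linear":[0,0,-8],"twist":0},{"claw":0,"linear":[0,0,-8],"twist":0},{"claw":0,"linear":[0,0,-8],"twist":0},{"claw":0,"linear":[0,0,-6],"twist":0}]'
python3 -m pendant '[{"claw":0,"linear":[0,0,-6],"twist":0},{"claw":0,"linear":[0,0,-6],"twist":0},{"claw":0,"linear":[0,0,-6],"twist":0},{"claw":0,"linear":[0,0,-6],"twist":0},{"claw":0,"linear":[0,0,-6],"twist":0},{"claw":0,"linear":[0,0,-6],"twist":0},{"claw":0,"linear":[0,0,-6],"twist":0},{"claw":0,"linear":[0,0,-6],"twist":0},{"claw":0,"linear":[0,0,-6],"twist":0},{"claw":0,"linear":[0,0,-6],"twist":0}]'
sed -i 's/(q\[:,:2\])/(np.ascontiguousarray(q[:,:2]))/' lev.py; python3 lev.py side s5; python3 lev.py wrist w5
```

```text
clock: 13.55
tool_pos: [0.4175, 0.2327, 0.1069]
orientation: [-146.2, 89.9, 44.7]
force: [0.3, -1.0, 0.2]
opening: 0.0006
clock: 14.38
tool_pos: [0.475, 0.2432, 0.1054]
orientation: [8.2, 90.0, -160.9]
force: [-0.8, -0.1, -0.6]
opening: 0.0007
box ((0.4731910824775696, 0.24266915023326874), (0.1290266513824463, 0.114351786673069), 10.963356018066406)
[0.47593145 0.24350496 0.10537163]
box ((0.4833277761936188, 0.2452460378408432), (0.11333948373794556, 0.11020053923130035), 11.283693313598633)
ball n 1546 median [0.504 0.25  0.135] spherefit [0.506 0.25  0.152]
[0.47543242 0.24332388 0.10535846]
```

View pics/s5.png

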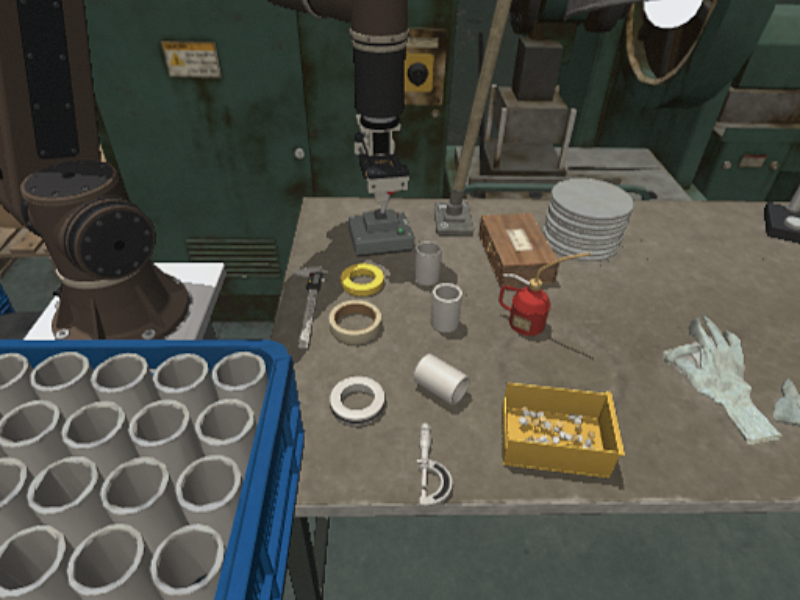

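The ball is near x 0.504, which is about 0.95 rad. I'll push a few millimetres more, gently, to feel the stop.

```bash
python3 -m pendant '[{"claw":0,"linear":[0,0,-1],"twist":0},{"claw":0,"linear":[0,0,-1],"twist":0},{"claw":0,"linear":[0,0,-1],"twist":0},{"claw":0,"linear":[0,0,-1],"twist":0},{"claw":0,"linear":[0,0,0],"twist":0},{"claw":0,"linear":[0,0,0],"twist":0},{"claw":0,"linear":[0,0,0],"twist":0},{"claw":0,"linear":[0,0,0],"twist":0},{"claw":0,"linear":[0,0,0],"twist":0},{"claw":0,"linear":[0,0,0],"twist":0}]'; python3 lev.py wrist w6
```

```text
clock: 15.32
tool_pos: [0.4784, 0.2438, 0.1056]
orientation: [33.8, 90.0, -135.3]
force: [-0.9, 0.2, -0.6]
opening: 0.0005
box ((0.49751538038253784, 0.2479618489742279), (0.08446842432022095, 0.11033528298139572), 11.307209014892578)
ball n 1517 median [0.506 0.25  0.134] spherefit [0.509 0.251 0.151]
[0.47838861 0.24381591 0.10554637]
```

```bash
python3 -m pendant '[{"claw":0,"linear":[0,0,-1],"twist":0},{"claw":0,"linear":[0,0,-1],"twist":0},{"claw":0,"linear":[0,0,-1],"twist":0},{"claw":0,"linear":[0,0,0],"twist":0},{"claw":0,"linear":[0,0,0],"twist":0},{"claw":0,"linear":[0,0,0],"twist":0},{"claw":0,"linear":[0,0,0],"twist":0},{"claw":0,"linear":[0,0,0],"twist":0},{"claw":0,"linear":[0,0,0],"twist":0},{"claw":0,"linear":[0,0,0],"twist":0}]'; python3 lev.py wrist w7
```

```text
clock: 16.2
tool_pos: [0.4815, 0.2445, 0.1057]
orientation: [-154.1, 90.0, 36.8]
force: [-0.4, -0.7, -0.7]
opening: 0.0007
box ((0.4990023374557495, 0.2482379972934723), (0.08171247690916061, 0.11036743968725204), 11.078055381774902)
ball n 1543 median [0.51  0.251 0.133] spherefit [0.512 0.251 0.149]
[0.48148241 0.24449453 0.10564465]
```

```bash
python3 -m pendant '[{"claw":0,"linear":[0,0,-1],"twist":0},{"claw":0,"linear":[0,0,-1],"twist":0},{"claw":0,"linear":[0,0,-1],"twist":0},{"claw":0,"linear":[0,0,0],"twist":0},{"claw":0,"linear":[0,0,0],"twist":0},{"claw":0,"linear":[0,0,0],"twist":0},{"claw":0,"linear":[0,0,0],"twist":0},{"claw":0,"linear":[0,0,0],"twist":0},{"claw":0,"linear":[0,0,0],"twist":0},{"claw":0,"linear":[0,0,0],"twist":0}]'; python3 lev.py wrist w8
```

```text
clock: 17.08
tool_pos: [0.4844, 0.245, 0.1056]
orientation: [-173.9, 90.0, 17.0]
force: [-0.0, 0.3, -0.2]
opening: 0.0006
box ((0.5005618333816528, 0.24863383173942566), (0.07832074165344238, 0.11029372364282608), 11.444968223571777)
ball n 1528 median [0.513 0.252 0.131] spherefit [0.515 0.252 0.148]
[0.48439114 0.2449843  0.1056048 ]
```

```bash
python3 -m pendant '[{"claw":0,"linear":[0,0,-1],"twist":0},{"claw":0,"linear":[0,0,-1],"twist":0},{"claw":0,"linear":[0,0,-1],"twist":0},{"claw":0,"linear":[0,0,0],"twist":0},{"claw":0,"linear":[0,0,0],"twist":0},{"claw":0,"linear":[0,0,0],"twist":0},{"claw":0,"linear":[0,0,0],"twist":0},{"claw":0,"linear":[0,0,0],"twist":0},{"claw":0,"linear":[0,0,0],"twist":0},{"claw":0,"linear":[0,0,0],"twist":0}]'; python3 lev.py wrist w9
```

```text
clock: 17.97
tool_pos: [0.4857, 0.245, 0.1051]
orientation: [10.1, 89.8, -159.0]
force: [-8.8, 0.5, 2.7]
opening: 0.0006
box ((0.5010878443717957, 0.24863578379154205), (0.077403724193573, 0.11033621430397034), 11.35159969329834)
ball n 1491 median [0.514 0.252 0.13 ] spherefit [0.516 0.252 0.148]
[0.48570251 0.24503504 0.1050786 ]
```

The lever is at its end stop: 9 N, and the tool stopped short of its target. Now I draw back along +z of the tool, raise and check.

```bash
python3 -m pendant '[{"claw":0,"linear":[0,0,5],"twist":0},{"claw":0,"linear":[0,0,15],"twist":0},{"claw":0,"linear":[0,0,20],"twist":0},{"claw":0,"linear":[0,0,20],"twist":0},{"claw":0,"linear":[0,0,20],"twist":0},{"claw":0,"linear":[0,0,18],"twist":0},{"claw":0,"linear":[-20,0,0],"twist":0},{"claw":0,"linear":[-30,0,0],"twist":0},{"claw":0,"linear":[-30,0,0],"twist":0},{"claw":0,"linear":[-20,0,0],"twist":0}]'
python3 -m pendant '[{"claw":0,"linear":[0,0,0],"twist":0},{"claw":0,"linear":[0,0,0],"twist":0},{"claw":0,"linear":[0,0,0],"twist":0},{"claw":0,"linear":[0,0,0],"twist":0},{"claw":0,"linear":[0,0,0],"twist":0},{"claw":0,"linear":[0,0,0],"twist":0},{"claw":0,"linear":[0,0,0],"twist":0},{"claw":0,"linear":[0,0,0],"twist":0},{"claw":0,"linear":[0,0,0],"twist":0},{"claw":0,"linear":[0,0,0],"twist":0}]'
python3 lev.py side s10; python3 lev.py wrist w10
```

```text
clock: 18.85
tool_pos: [0.392, 0.2278, 0.2087]
orientation: [-152.1, 89.8, 38.8]
force: [0.7, -0.4, 0.6]
opening: 0.0004
clock: 19.68
tool_pos: [0.3911, 0.227, 0.2055]
orientation: [45.3, 90.0, -123.8]
force: [0.7, 0.1, -0.0]
opening: 0.0002
box ((0.4733661413192749, 0.24361179769039154), (0.1285073459148407, 0.11305604130029678), 11.198905944824219)
ball n 35 median [0.506 0.243 0.131] spherefit [0.507 0.248 0.128]
[0.39107755 0.2270367  0.20550181]
box ((0.47515183687210083, 0.24327009916305542), (0.1305830031633377, 0.11015433818101883), 11.294046401977539)
ball n 102 median [0.499 0.243 0.129] spherefit [0.507 0.25  0.126]
[0.39106508 0.2270297  0.20552922]
```

View pics/s10.png

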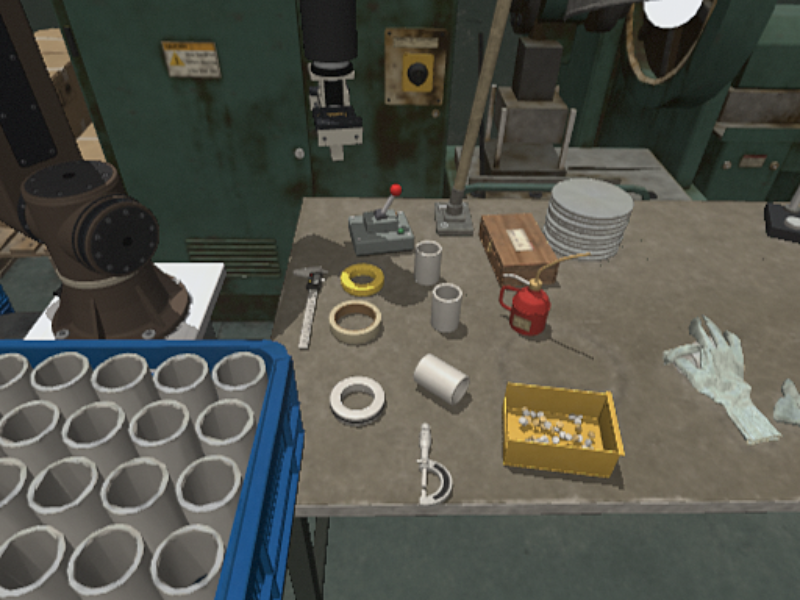

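The lever now leans fully away, with the ball at (396,189) and fitted at x 0.507 (0.5065 expected at the stop). Everything else lies where it was.

```bash
python3 -c "
from plant import *
print(close_job())"
```

```text
the job is handed in; nothing more can be done
None
```

I carried out the whole sequence and handed the job in at about 20 s of the 51 s allowed; the hand-in gives no verdict.

- **Rejected bushing:** I held the closed fingertips over the lying bushing for about 2.5 s. They were 1 mm from its measured middle and 3 cm above its top.
- **Ring gauge:** I then held over the white ring gauge for about 2 s, again 1 mm from its measured centre and 3 cm above it. The yellow ring and the tape were passed only at a safe height.
- **Lever:** I pushed the lever until it met its stop at about 9 N, then drew back. Afterwards the ball measured x = 0.507 m, against 0.5065 m expected when fully over.
- **Other parts:** In the last side picture the bushings, gauge, tape and micrometer look unmoved, judged by eye. No unexpected force showed at the wrist at the end of any move.
- **Disagreements:** While I was pushing, the wrist camera put the ball several millimetres too far out, so I went by the contact force instead. Fits on partly hidden parts were also off (the gauge and the bushing edge), and I did not use them.

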